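# Pin a pneumatic cylinder's fork to its lug

## Task

Couple the pneumatic cylinder to the white acrylic lug plate: take the clevis pin with the tall knob from its holder, bring the fork over the lug, and push the pin down through the fork and the lug until its knob sits fully home on the fork, then let go. The lug's hole cannot be relied on to be in the middle, so feel for it gently: never press the pin against the rig with more than about 30 N, or the acrylic cracks. Leave the flat-headed spare pin, the pliers, the screwdriver and the bottle where they are.

Things in the scene. Friction and masses are not known exactly. Their poses are not given: they have to be found in the camera images.
- rig: Fixed test rig: perforated blue acrylic plate 400 x 170 x 8 mm screwed to the bench, a swivel post at one end, an aluminium angle bracket with the lug plate at the other. Origin on the bench, on the rig's centreline. x runs level along the centreline from the post (axis at x = -225, y = 0 mm) to the bracket, y level across the rig, z up.
- nominal (a point): Point at x = 0, y = 0 of the rig, 67 mm above the bench; axes as the rig. It marks the lug's top face: a level white acrylic plate 10 mm thick, 86 mm wide in y, free edge at x = -14 mm, one 13 mm through hole, square rim. The bracket is bolted firmly, but through crosswise slots: the hole lies at x = 0 and anywhere from y = -13 to +13 mm. Its setting is not measured; the fork hides it.
- fork_eye (a point): Centre of the upper mouth (76 mm above the bench) of the hole in the cylinder's steel fork. The fork is 28 mm wide and high: two level cheeks 8 mm thick and 12 mm apart, each with a 13 mm hole; the lug passes between them with 1 mm to spare above and below. x points out along the rod, away from the post, z up. At the start it stands 28 to 59 mm to the rig's +y side, 8 to 28 mm short of x = 0.
- post (a point): Swivel axis of the cylinder, 62 mm above the bench; axes as the rig. The fork swings level about it (0.4 rad either way) and slides with the rod (eye 205 to 231 mm from it). Friction: about 0.5 N at the eye sideways, 1.5 N along the rod; it stays where left and follows a pin put in its upper cheek (0.5 mm play all round). Cylinder: 36 mm thick, its front 138 mm from the post, fittings to 95 mm above the bench.
- pin_knob (a point): Centre of the loose clevis pin's knob (pin about 70 g): dark round knob 22 mm in diameter, 32 mm high, its top 16 mm above and its underside 16 mm below this point, on a round steel shank 12 mm in diameter and 40 mm long whose last 2.5 mm taper to 9.6 mm. At the start it stands upright in the holder, the knob resting on the holder's top face. z points from the shank's end to the knob.
- pin_tip (a point): Centre of the lower end face of the clevis pin's shank, 56 mm below the knob's centre. z points towards the knob.
- holder: Fixed white printed block 56 mm (its x) by 130 mm (its y) and 50 mm high, with two upright 14.5 mm holes 66 mm apart along its y; the clevis pin stands in one, the spare pin in the other, either way round. Origin at the centre of its underside.
- spare: Spare pin standing in the holder's other hole, to be left alone: flat round head 29 mm in diameter and 8 mm high lying on the holder, on a 34 mm shank. Origin at the shank's lower end.
- pliers: Pliers with blue grips, about 175 mm long and 65 mm wide, lying on the bench beyond the rig, to be left alone. Origin below the pivot, x towards the jaws.
- screwdriver: Screwdriver with an orange handle lying on the bench beyond the rig, to be left alone. x towards the blade.
- bottle: Clear bottle 60 mm in diameter, 150 mm high, standing on the bench, to be left alone. Origin at the centre of its base.
Things that resemble listed ones, but are neither listed nor needed, are in the scene too. What is shaped like the part that bears pin_knob but red is not meant.

How it is judged:
At the end, for the whole second after the job is handed in: Clevis pin released and upright (0.08 rad) through the fork, its end at least 37.5 mm below the fork's top (knob home within 2.5 mm) and within 4 mm of the eye's axis; the fork's eye within 6 mm of x = 0 and 16 mm of y = 0 of the rig, so that the pin is in the lug's hole (z of pin_tip in the frame of fork_eye below -0.0375 m and horizontal distance between pin_tip and fork_eye below 0.004 m and angle between the z axis of pin_tip and the z axis of fork_eye, either way round below 0.08 rad and x of fork_eye in the frame of rig between -0.006 and 0.006 m and y of fork_eye in the frame of rig between -0.016 and 0.016 m); the robot touches nothing.
It fails at once if the pin is pressed against the rig (fork, lug or anything it carries) with more than 30 N (contact force between pin and rig above 30 N).
It fails at once if the spare pin, the pliers, the screwdriver or the bottle is moved by more than 15 mm (distance of any of spare, pliers, screwdriver, bottle from where it was at the start of the episode above 0.015 m).
It also fails if it takes over 56 s, if anything falls off the work surface, if the arm or the gripper's body presses on something with over 40 N, if the wrist force passes 120 N, or if a joint passes its speed limit or range.

## Robot

A 7-joint arm with a two-finger parallel gripper is mounted at the origin on the work surface. World frame = base frame: x ahead of the robot, y to its left, z up, the work surface at z = 0. Lengths are in m, angles in rad, forces in N, time in s.
With the tool pointing down it reaches from about 0.425 to 0.975 m from the base axis. Payload 16.7 kg.
Tool frame: the origin (TCP) lies on the centre line of the jaws, within the pads' length; the fingertips stand 22 mm ahead of it and the grasp point (between the pads) lies 3 mm ahead of it (arm.tcp_to_tips is the distance from the TCP to the fingertips, in m); z points along the fingers, y is the line along which they close (so a half turn about z gives the same grasp; the last joint's range is limited). The gripper opens to 85 mm and grips with 20 to 120 N. Pads are 22 mm wide; open, the fingers measure 114 mm over their backs; the gripper's body (76 mm by 85 mm) begins 54 mm behind the grasp point. The pads swing forward as they close: fully open they stand 13 mm farther back than shut.
Start: joints at [-1.438, 0.426, 0.074, 1.606, -0.034, 1.111, -0.067], TCP at [0.188, 0.648, 0.229] pointing down, gripper open.
Joint ranges: [-2.85, 2.85], [-0.5, 2.14], [-1.23, 1.37], [0.21, 2.46], [-1.02, 4.16], [0.16, 2.05], [-2.73, 2.73]. Speed limits (rad/s): [1.89, 1.89, 2.39, 2.39, 3.01, 3.01, 3.01].

## Interface

Orientations are given as a rotation vector (axis times angle).
In Python, from cell import sensors, imaging, order, arm gives the robot as it stands.
- The arm moves only by the tool play_rows, never from a script. Its argument "commands" is a list of rows, each a list of 5 numbers: the shift along the tool's x, y, z in units of 1000 mm (1.0 is 1000 mm), then the turn about the tool's z in units of 4 degrees (1.0 is 4 degrees), then the opening, from -1 (shut) to 1 (fully open), so that 0 is half open. In form: [[tx, ty, tz, turn, gripper], ...]. A call has exactly 10 rows; each row shifts and turns the commanded pose from where the row before left it, along the tool's axes as they then stand; what a row does not reach is not made up. A row lasts 1/10 s, in which the tool goes at most 50 mm and 8.59 degrees, less where a joint would pass 70% of its speed; a pose out of reach is approached as far as the arm can. A call with a number of a shift or a turn outside -1 to 1 is refused whole. A call with a gripper value outside its range is refused whole. The fingers move at their own pace and stop on an object; "force" is the grip in N (left out, the last holds). Time passes only in rows, so rows that do not move let the fingers close, or fill a call up. It gives the time, the measured TCP pose, the force, the opening and the grip force at its end, in the units of the state.
- sensors.get_state(): the state, without advancing time (a new reading comes with each control period).
- imaging.get_image(name): name is "scene" or "top"; returns the picture (420x560x3 uint8, red, green, blue); there is no depth.
- imaging.get_calibration(name): a dict with "fovy" (degrees; the focal length in pixels is half the picture's height over the tangent of half this angle, whatever the lens; pixels are square), "cx", "cy" (the principal point, pixels), "cam_to_world" (4x4, takes a point from camera to world coordinates). Camera axes: x right, y up, looking along -z (the intrinsics and any distortion apply to the point x, -y, -z); pixel columns grow to the right and rows downward; lengths in m; the calibration is good to about 2 mm. A picture is of the moment at which its call begins. get_calibration takes no time and is no camera call.
- order.job_done(): hands the job in; it is judged then, once.
The state is a dict: "clock": time; "q": joint angles; "qd": joint speeds; "joint_torque": joint torques, N m; "tool_pos": TCP position; "tcp_rot": TCP orientation; "wrist_force": force on the tool from outside, world axes, zero at the start; "moment": the same for the moment, N m; "finger_gap": opening from 0.0 (shut) to 1.0 (fully open); "grasp_force": force on a finger pad.
Only numpy, scipy, OpenCV 4.12 (cv2) and the standard library are available. Lean on these libraries where they do the work, as an engineer would, in place of code of your own. Each camera call takes 0.05 s, during which the arm holds its last target. There are 200 camera calls.

## Working session

There is one attempt and no reset: what is moved stays moved. The work goes in short steps, Python scripts to look and compute and a tool call to move; the robot and the scene stay as the last step left them, time stands still between calls to the robot, and variables do not carry over. Pictures are saved under pics/ and viewed, at most 10 in all, crops included, and the job is handed in when it is done.

Besides the shell and the picture viewer there is one more tool, called after "Emit:" as name(argument=value, ...) on one line, values as JSON. play_rows: Moves the arm, as the interface text tells. Shifts and turns lie within -1 to 1; 1 stands for 1000 mm of shift or 4 degrees of turn. Its arguments: {"type":"object","properties":{"commands":{"type":"array","items":{"type":"array","items":{"type":"number","minimum":-1,"maximum":1}}},"force":{"type":"number"}},"required":["commands"]}

```bash
mkdir -p pics; ls
python3 - <<'E'
from cell import sensors, imaging, order, arm
import cv2, numpy as np
np.set_printoptions(precision=4,suppress=True)
print(sensors.get_state()); print([a for a in dir(arm) if a[0]!='_'])
for n in ("scene","top"):
    im=imaging.get_image(n); cv2.imwrite(f"pics/{n}0.png",im[:,:,::-1]); print(n,imaging.get_calibration(n))
E
```

```text
pics
{'clock': 0.0, 'q': array([-1.4375,  0.4267,  0.0738,  1.6066, -0.0341,  1.1108, -0.0671]), 'qd': array([-0.0003,  0.0007,  0.0007,  0.0011,  0.0007,  0.0005,  0.0003]), 'joint_torque': array([  0.0008, -94.9809,   3.7607, -46.3531,   0.0192,   0.01  ,
         0.    ]), 'tool_pos': array([0.1883, 0.6478, 0.2278]), 'tcp_rot': array([-0.4427, -3.1102,  0.002 ]), 'wrist_force': array([-1.3397,  0.2733, -0.2364]), 'moment': array([-0.0267, -0.0094, -0.0141]), 'grasp_force': 0.0, 'finger_gap': 1.0007503221139347}
['PlanningError', 'tcp_to_tips']
scene {'fovy': 48.09355385245528, 'cx': 278.0111399316054, 'cy': 208.02817406856664, 'cam_to_world': array([[-0.8569, -0.3172,  0.4064,  1.0671],
       [ 0.5151, -0.4945,  0.7001,  0.8386],
       [-0.0211,  0.8092,  0.5871,  0.7577],
       [ 0.    ,  0.    ,  0.    ,  1.    ]])}
top {'fovy': 48.85438484395999, 'cx': 292.4342445540998, 'cy': 201.6914679557184, 'cam_to_world': array([[-0.028 ,  0.9779, -0.207 ,  0.416 ],
       [-0.9996, -0.0281,  0.0025,  0.0623],
       [-0.0034,  0.207 ,  0.9783,  1.0722],
       [ 0.    ,  0.    ,  0.    ,  1.    ]])}
```

View pics/scene0.png

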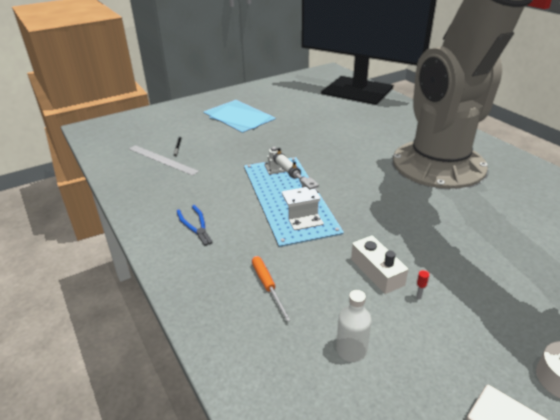

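View pics/top0.png

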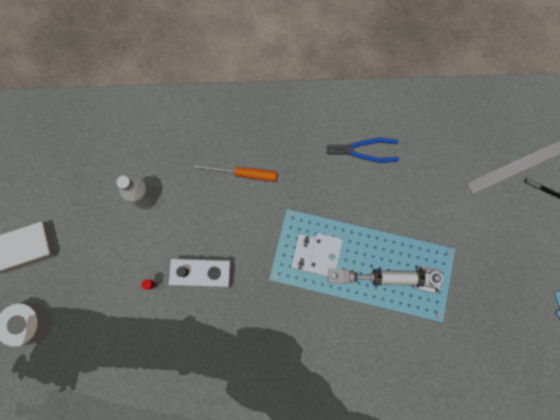

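The top view shows the rig plate (corners ≈(290,210), (455,247), (443,320), (270,284)), with the post near (437,279) and the fork near (340,276). The holder is at ≈(200,272), with the tall knob at (182,271) and the spare at (214,273). The red decoy is at (148,285).

```bash
cat > h.py <<'E'
import numpy as np, cv2
from cell import sensors, imaging, order, arm
np.set_printoptions(precision=4,suppress=True)
def ray(n,u,v):
    c=imaging.get_calibration(n); f=210/np.tan(np.radians(c["fovy"])/2); M=c["cam_to_world"]
    d=M[:3,:3]@np.array([(u-c["cx"])/f,-(v-c["cy"])/f,-1]); return M[:3,3],d
def at(n,u,v,z):
    o,d=ray(n,u,v); return o+d*(z-o[2])/d[2]
def proj(n,p):
    c=imaging.get_calibration(n); f=210/np.tan(np.radians(c["fovy"])/2); M=c["cam_to_world"]
    q=M[:3,:3].T@(np.array(p)-M[:3,3]); return np.array([c["cx"]-f*q[0]/q[2], c["cy"]+f*q[1]/q[2]])
E
python3 - <<'E'
from h import *
t=cv2.imread("pics/top0.png"); s=cv2.imread("pics/scene0.png")
# blue plate
for n,im,box in (("top",t,(250,190,470,340)),("scene",s,(235,150,345,250))):
    x0,y0,x1,y1=box; hsv=cv2.cvtColor(im[y0:y1,x0:x1],cv2.COLOR_BGR2HSV)
    m=cv2.inRange(hsv,(88,70,60),(110,255,255)); m=cv2.morphologyEx(m,cv2.MORPH_CLOSE,np.ones((5,5)))
    c=max(cv2.findContours(m,0,2)[0],key=cv2.contourArea)
    hull=cv2.convexHull(c); q=cv2.approxPolyDP(hull,8,True)[:,0]+[x0,y0]
    print(n,len(q)); 
    for p in q: print(p,at(n,*p,0.008)[:2])
# dark knobs
for n,im,box,zs in (("top",t,(165,255,235,292),(0.08,0.058)),("scene",s,(350,235,410,290),(0.08,0.058))):
    x0,y0,x1,y1=box; m=cv2.inRange(cv2.cvtColor(im[y0:y1,x0:x1],cv2.COLOR_BGR2GRAY),0,75)
    k,l,st,ce=cv2.connectedComponentsWithStats(m)
    for i in range(1,k):
        if st[i,4]>25: print(n,ce[i]+[x0,y0],st[i],at(n,*(ce[i]+[x0,y0]),0.066)[:2],at(n,*(ce[i]+[x0,y0]),0.082)[:2])
a=cv2.resize(t[200:330,260:460],None,fx=4,fy=4,interpolation=2); cv2.imwrite("pics/c1.png",a)
b=np.hstack([cv2.resize(t[250:295,155:240],None,fx=4.7,fy=4.7,interpolation=2)[:200,:399],cv2.resize(s[235:295,340:440],None,fx=4,fy=4,interpolation=2)[:200]])
b2=cv2.resize(s[140:250,240:350],None,fx=3.6,fy=3.6,interpolation=2); 
o=np.zeros((600,b.shape[1],3),np.uint8); o[:200]=b[:200]; o[200:200+b2.shape[0],:b2.shape[1]]=b2; cv2.imwrite("pics/c2.png",o)
E
```

```text
top 4
[287 210] [0.6216 0.0729]
[452 248] [ 0.5217 -0.3044]
[442 319] [ 0.3643 -0.2664]
[278 280] [0.4604 0.0975]
scene 4
[245 166] [ 0.52   -0.3011]
[299 178] [ 0.4174 -0.1519]
[344 232] [0.461  0.1228]
[279 245] [0.6255 0.078 ]
top [193.7941 257.    ] [16  1 24  3 34] [0.5124 0.2772] [0.5108 0.2738]
top [212.9655 257.5862] [41  2 17  2 29] [0.5099 0.2356] [0.5084 0.2329]
top [231.3263 270.5895] [63  2  6 30 95] [0.4808 0.1958] [0.4798 0.1937]
top [183.0137 271.4795] [13 13 11  8 73] [0.4818 0.3   ] [0.4808 0.2962]
top [213.6029 272.6765] [44 14 10  9 68] [0.4774 0.234 ] [0.4765 0.2313]
scene [388.7246 260.7391] [35 21  9 10 69] [0.4871 0.3081] [0.5006 0.3204]
```

View pics/c1.png

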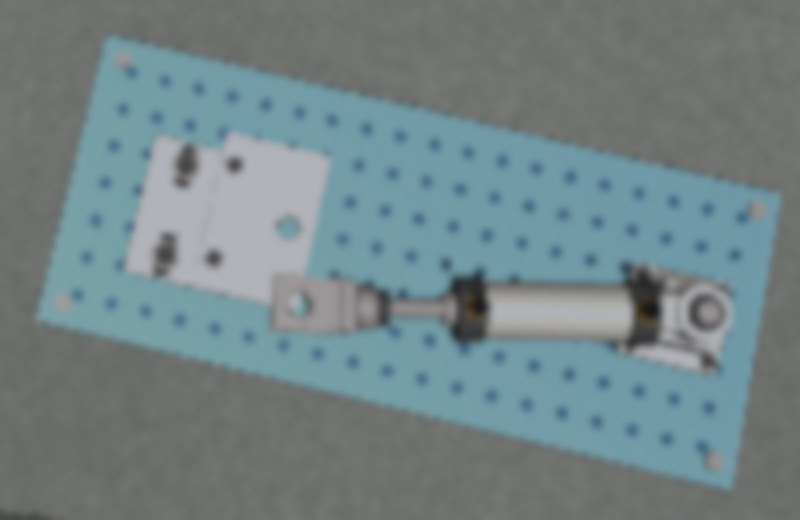

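View pics/c2.png

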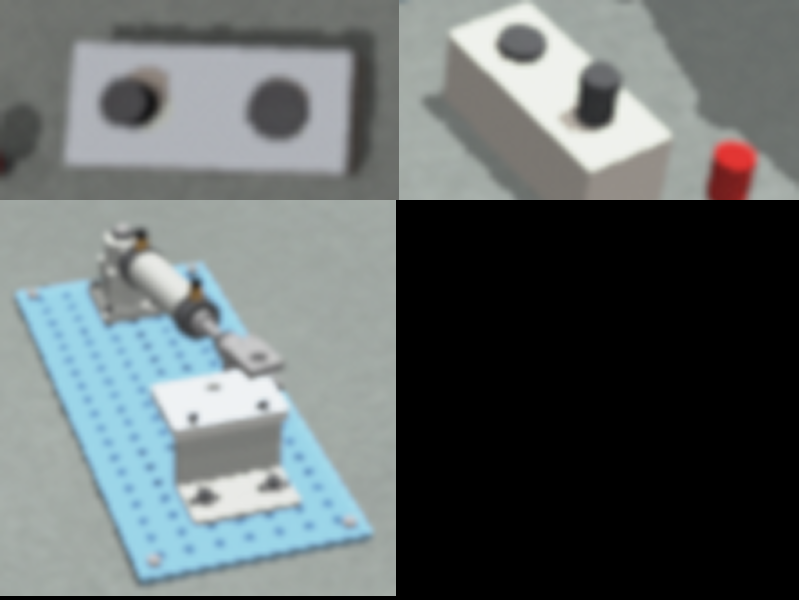

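The top crop shows the lug hole uncovered at ≈(332.2,256.7) and the fork eye at ≈(334.8,276.0). In the scene view the same points are at ≈(299.2,191.9) and (312.2,183.3). The knob's top face is at ≈(182.2,271.9) in the top view and ≈(390.5,254) in the scene view.

Run:
```python
from h import *
def tri(a,b):
    (o1,d1),(o2,d2)=ray("top",*a),ray("scene",*b); k=np.linalg.lstsq(np.c_[d1,-d2],o2-o1,rcond=None)[0]
    p,q=o1+k[0]*d1,o2+k[1]*d2; return (p+q)/2,np.linalg.norm(p-q)
P={"hole":((332.2,256.7),(299.2,191.9),.067),"eye":((334.75,276),(312.2,183.3),.076),"knobtop":((182.2,271.9),(390.5,254),.082),"spare":((214.2,273),(370.8,245.8),.058)}
for n,(a,b,z) in P.items(): print(n,tri(a,b),"top",at("top",*a,z)[:2],"scene",at("scene",*b,z)[:2])
C=[at("top",*p,.008)[:2] for p in ((286.75,209.25),(455,248),(443.25,322.25),(269.25,280))]
print(np.array(C),[np.linalg.norm(C[i]-C[i-1]) for i in range(4)])
ax=(C[0]+C[3]-C[1]-C[2]); ax/=np.linalg.norm(ax); ay=np.array([-ax[1],ax[0]])
print("ax",ax,np.degrees(np.arctan2(ax[1],ax[0])),"centre",np.mean(C,0))
for n in("hole","eye"):
    a,b,z=P[n]; p=at("top",*a,z)[:2]-np.mean(C,0); print(n,"rel plate centre",p@ax,p@ay)
for z in(.062,.08,.09): p=at("top",437,278.25,z)[:2]; print("post",z,p,(p-np.mean(C,0))@ax,(p-np.mean(C,0))@ay)
# lug corners at z .067
for p in((228,132),(330,156),(303,300)): 
    w=at("top",260+p[0]/4,200+p[1]/4,.067)[:2]-np.mean(C,0); print("lug",w@ax,w@ay)
# holder top corners
for p in((78,42),(353,50),(347,173),(66,163)): print("hold",at("top",155+p[0]/4.7,250+p[1]/4.7,.05)[:2])
import scipy.spatial.transform as T
print(T.Rotation.from_rotvec(sensors.get_state()["tcp_rot"]).as_matrix())
```

```text
hole (array([ 0.5035, -0.0223,  0.0635]), np.float64(0.0031869884386797414)) top [ 0.5044 -0.023 ] scene [ 0.5052 -0.0167]
eye (array([ 0.4611, -0.0247,  0.0742]), np.float64(0.0038494134723132383)) top [ 0.4625 -0.0258] scene [ 0.4613 -0.0211]
knobtop (array([0.4791, 0.3006, 0.0759]), np.float64(0.003353979434300014)) top [0.48   0.2979] scene [0.483  0.3063]
spare (array([0.4765, 0.2362, 0.0514]), np.float64(0.0029644931396265173)) top [0.4772 0.2341] scene [0.4808 0.2427]
[[ 0.6234  0.0734]
 [ 0.5215 -0.3113]
 [ 0.3572 -0.2685]
 [ 0.4609  0.1173]] [np.float64(0.16833918593342456), np.float64(0.3979567672273389), np.float64(0.16985238287742999), np.float64(0.3995115994099514)]
ax [0.2579 0.9662] 75.0561652244426 centre [ 0.4908 -0.0972]
hole rel plate centre 0.07527582472405217 0.005974653535135857
eye rel plate centre 0.06178486234232916 0.04571997873002233
post 0.062 [ 0.4522 -0.247 ] -0.15464228044620412 -0.0013406613066332266
post 0.08 [ 0.4515 -0.2415] -0.14948337594274058 0.0007044645648575283
post 0.09 [ 0.4512 -0.2384] -0.14661731788526075 0.0018406456045747005
lug 0.11870862451007859 -0.03692983640107179
lug 0.06161659132222071 -0.03686836855205842
lug 0.059484747729867476 0.042536224099049766
hold [0.511  0.3295]
hold [0.5036 0.2006]
hold [0.447  0.2034]
hold [0.4552 0.3336]
[[-0.9603  0.2791 -0.0002]
 [ 0.2791  0.9603 -0.0011]
 [-0.0001 -0.0011 -1.    ]]
```

Emit:
play_rows(commands=[[-0.0378,-0.0251,0,0,1],[-0.0378,-0.0251,0,0,1],[-0.0378,-0.0251,0,0,1],[-0.0378,-0.0251,0,0,1],[-0.0378,-0.0251,0,0,1],[-0.0378,-0.0251,0,0,1],[-0.0378,-0.0251,0,0,1],[-0.0378,-0.0251,0,0,1],[-0.0378,-0.0251,0,0,1],[-0.0378,-0.0251,0,0,1]], force=40)

```text
clock: 1.1
tool_pos: [0.4821, 0.3, 0.2284]
tcp_rot: [-0.443, -3.11, 0.0]
wrist_force: [0.7, 0.1, -0.7]
finger_gap: 0.998
grasp_force: 0.0
```

Emit:
play_rows(commands=[[0,0,0.01,1,1],[0,0,0.01,1,1],[0,0,0.01,1,1],[0,0,0.01,1,1],[0,0,0.01,1,1],[0,0,0.01,1,1],[0,0,0.01,1,1],[0,0,0.01,1,1],[0,0,0,1,1],[0,0,0,1,1]])

```text
clock: 2.1
tool_pos: [0.4809, 0.3014, 0.1479]
tcp_rot: [-1.484, -2.769, 0.002]
wrist_force: [-0.6, -0.3, -0.1]
finger_gap: 1.002
grasp_force: 0.0
```

Emit:
play_rows(commands=[[0,0,0,1,1],[0,0,0,1,1],[0,0,0,1,1],[0,0,0,1,1],[0,0,0,1,1],[0,0,0,1,1],[0,0,0,1,1],[0,0,0,1,1],[0,0,0,1,1],[0,0,0,0.5,1]])

```text
clock: 3.1
tool_pos: [0.4811, 0.3016, 0.1483]
tcp_rot: [2.304, 2.135, -0.001]
wrist_force: [1.0, 0.3, -0.2]
finger_gap: 0.998
grasp_force: 0.0
```

Run:
```python
from h import *
from scipy.spatial.transform import Rotation as R
im=[imaging.get_image(n)[:,:,::-1] for n in("top","scene")]
s=sensors.get_state(); print(s["clock"],s["tool_pos"],R.from_rotvec(s["tcp_rot"]).as_matrix(),s["wrist_force"],s["q"])
for n in("top","scene"): print(n,"tcp",proj(n,s["tool_pos"]),"tips",proj(n,s["tool_pos"]-[0,0,.022]),"knobtop expected",proj(n,[*s["tool_pos"][:2],.082]))
o=np.zeros((420,800,3),np.uint8)
o[:,:400]=cv2.resize(im[0][215:320,130:230],(400,420)); o[:,400:]=cv2.resize(im[1][185:290,340:440],(400,420)); cv2.imwrite("pics/p1.png",o)
```

```text
3.2 [0.4811 0.3016 0.1483] [[ 0.0738  0.9973 -0.0003]
 [ 0.9973 -0.0738 -0.0004]
 [-0.0005 -0.0003 -1.    ]] [ 0.2628 -0.3401  0.0326] [-1.0912  0.3759  0.521   1.9494 -0.2397  0.8773 -0.5196]
top tcp [172.4498 269.4326] tips [175.2387 270.1231] knobtop expected [180.4811 271.4211]
scene tcp [393.4784 228.2435] tips [392.1862 236.4869] knobtop expected [389.6856 252.4395]
```

View pics/p1.png

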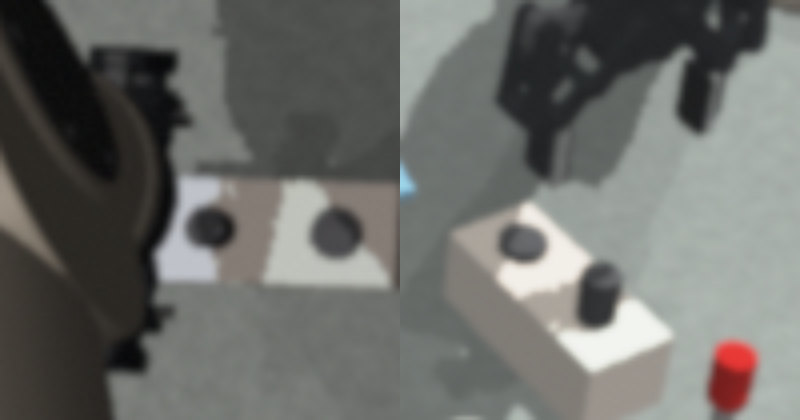

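The crop shows the open gripper above the holder, with the knob still upright (top ≈(182,272), scene ≈(390,253)). I'll descend and close.

Emit:
play_rows(commands=[[0,0,0.012,0,1],[0,0,0.012,0,1],[0,0,0.012,0,1],[0,0,0.012,0,1],[0,0,0.012,0,1],[0,0,0.012,0,1],[0,0,0,0,0],[0,0,0,0,-0.2],[0,0,0,0,-0.3],[0,0,0,0,-0.35]])

```text
clock: 4.2
tool_pos: [0.4816, 0.3018, 0.077]
tcp_rot: [-2.301, -2.138, -0.001]
wrist_force: [0.7, -0.1, 0.2]
finger_gap: 0.335
grasp_force: 0.0
```

Emit:
play_rows(commands=[[0,0,0,0,-0.4],[0,0,0,0,-0.45],[0,0,0,0,-0.5],[0,0,0,0,-0.5],[0,0,0,0,-0.6],[0,0,0,0,-0.7],[0,0,0,0,-0.8],[0,0,0,0,-1],[0,0,0,0,-1],[0,0,0,0,-1]])

```text
clock: 5.2
tool_pos: [0.4813, 0.3018, 0.0768]
tcp_rot: [-2.301, -2.138, -0.0]
wrist_force: [-2.5, 0.9, 6.4]
finger_gap: 0.214
grasp_force: 38.9
```

Run:
```python
from h import *
im=[imaging.get_image(n)[:,:,::-1] for n in("top","scene")]
s=sensors.get_state(); print(s["clock"],s["tool_pos"],s["wrist_force"],s["moment"],s["finger_gap"],s["grasp_force"])
o=np.zeros((420,800,3),np.uint8)
o[:,:400]=cv2.resize(im[0][215:320,130:230],(400,420)); o[:,400:]=cv2.resize(im[1][195:300,340:440],(400,420)); cv2.imwrite("pics/p2.png",o)
```

```text
5.3 [0.4813 0.3018 0.0769] [-2.3465 -0.9975  6.7951] [-0.0189  0.5166  0.0364] 0.20924086866999797 38.861281871795654
```

View pics/p2.png

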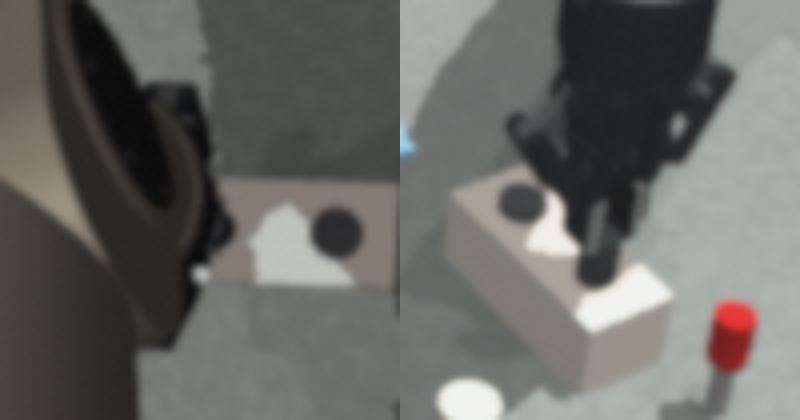

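The picture shows the pads closed on the knob at scene ≈(391,262). The spare is untouched at top ≈(214,273). I'll lift and check.

Emit:
play_rows(commands=[[0,0,-0.005,0,-1],[0,0,-0.01,0,-1],[0,0,-0.015,0,-1],[0,0,-0.015,0,-1],[0,0,-0.015,0,-1],[0,0,-0.015,0,-1],[0,0,-0.015,0,-1],[0,0,-0.015,0,-1],[0,0,-0.005,0,-1],[0,0,0,0,-1]], force=60)

```text
clock: 6.3
tool_pos: [0.4815, 0.3019, 0.1873]
tcp_rot: [-2.301, -2.138, -0.002]
wrist_force: [-0.5, -0.4, -1.1]
finger_gap: 0.192
grasp_force: 58.6
```

Run:
```python
from h import *
im=[imaging.get_image(n)[:,:,::-1] for n in("top","scene")]
s=sensors.get_state(); p=s["tool_pos"]; print(s["clock"],p,s["wrist_force"],s["moment"],s["finger_gap"],s["grasp_force"])
# expected tip / knob underside if knob centre was 66mm high at TCP z .0768
for n in("top","scene"):
    for dz in(-.0268,-.0668): print(n,dz,proj(n,p+[0,0,dz]))
o=np.zeros((560,800,3),np.uint8)
o[:,:400]=cv2.resize(im[0][185:325,120:220],(400,560)); o[:,400:]=cv2.resize(im[1][160:300,345:445],(400,560)); cv2.imwrite("pics/p3.png",o)
```

```text
6.4 [0.481  0.3016 0.1861] [ 0.6538  0.2582 -1.288 ] [ 0.0091  0.0597 -0.0673] 0.19386781928357263 58.642128109931946
top -0.0268 [171.0227 269.115 ]
top -0.0668 [176.1159 270.3746]
scene -0.0268 [394.1546 224.0114]
scene -0.0668 [391.799  239.0368]
```

View pics/p3.png

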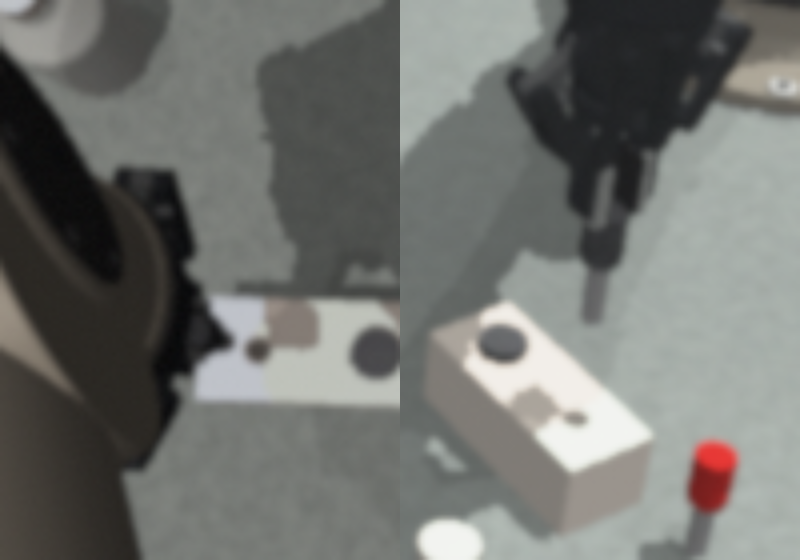

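The pin hangs upright in the pads, with its tip at scene ≈(393,239) against a predicted (391.8,239). The holder hole is empty and the spare hasn't moved. Next I'll carry the pin above the fork eye.

Emit:
play_rows(commands=[[-0.0326,0.0005,0,0,-1],[-0.0326,0.0005,0,0,-1],[-0.0326,0.0005,0,0,-1],[-0.0326,0.0005,0,0,-1],[-0.0326,0.0005,0,0,-1],[-0.0326,0.0005,0,0,-1],[-0.0326,0.0005,0,0,-1],[-0.0326,0.0005,0,0,-1],[-0.0326,0.0005,0,0,-1],[-0.0326,0.0005,0,0,-1]])

```text
clock: 7.4
tool_pos: [0.4617, -0.0252, 0.186]
tcp_rot: [-2.301, -2.138, 0.001]
wrist_force: [1.0, 0.3, -0.1]
finger_gap: 0.194
grasp_force: 58.7
```

Emit:
play_rows(commands=[[0,0,0.005,0,-1],[0,0,0.005,0,-1],[0,0,0.005,0,-1],[0,0,0.005,0,-1],[0,0,0.005,0,-1],[0,0,0.004,0,-1],[0,0,0,0,-1],[0,0,0,0,-1],[0,0,0,0,-1],[0,0,0,0,-1]])

```text
clock: 8.4
tool_pos: [0.4625, -0.0238, 0.1577]
tcp_rot: [2.301, 2.138, 0.0]
wrist_force: [0.1, -0.3, -0.8]
finger_gap: 0.194
grasp_force: 58.7
```

Run:
```python
from h import *
im=[imaging.get_image(n)[:,:,::-1] for n in("top","scene")]
s=sensors.get_state(); p=s["tool_pos"]; print(s["clock"],p,s["wrist_force"],s["moment"],s["finger_gap"],s["grasp_force"],s["tcp_rot"])
for n in("top","scene"): print(n,proj(n,p+[0,0,-.0668]),proj(n,p+[0,0,-.0268]))
print("tip lifted, scene ray",at("scene",393,239,.1193),"holder hole top",at("top",184.5,272.25,.05),"scene",at("scene",345+176/4,160+417/4,.05))
o=np.zeros((600,800,3),np.uint8)
o[:,:400]=cv2.resize(im[0][220:310,300:360],(400,600),interpolation=2); o[:,400:]=cv2.resize(im[1][125:215,270:330],(400,600),interpolation=2); cv2.imwrite("pics/p4.png",o)
```

```text
8.5 [ 0.4624 -0.0238  0.1577] [ 0.2393 -0.2903  0.0617] [-0.0046 -0.0138 -0.001 ] 0.19014402408750278 58.677295446395874 [2.3014 2.1384 0.0005]
top [334.4527 275.7123] [336.1524 274.7107]
scene [311.3727 178.2049] [311.6892 165.1168]
tip lifted, scene ray [0.4788 0.3028 0.1193] holder hole top [0.4811 0.3005 0.05  ] scene [0.4809 0.3047 0.05  ]
```

View pics/p4.png

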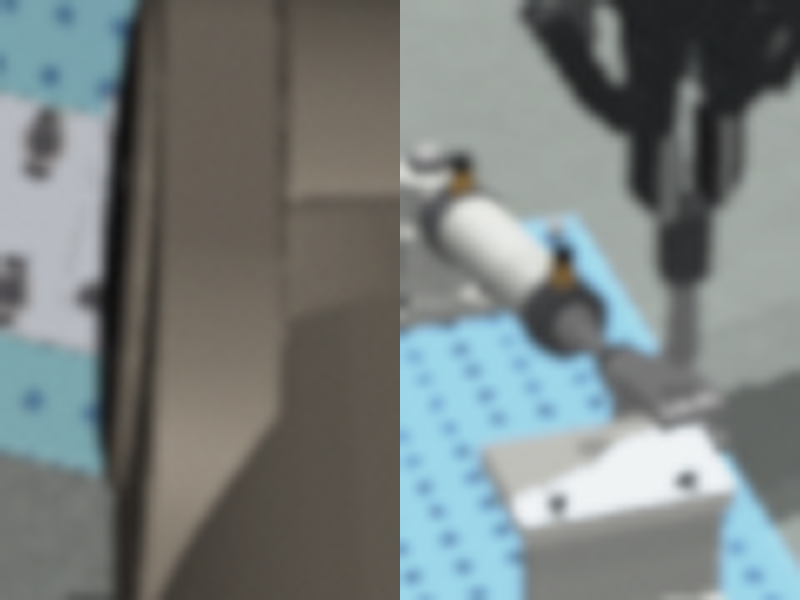

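The scene crop shows the pin tip at ≈(312.4,178.9). Dropped to fork height it lands about half a pixel from the eye. I'll feel downward gently.

Emit:
play_rows(commands=[[0,0,0.004,0,-1],[0,0,0.004,0,-1],[0,0,0.004,0,-1],[0,0,0.001,0,-1],[0,0,0.001,0,-1],[0,0,0.0005,0,-1],[0,0,0.0005,0,-1],[0,0,0.0005,0,-1],[0,0,0,0,-1],[0,0,0,0,-1]], force=30)

```text
clock: 9.5
tool_pos: [0.4624, -0.0239, 0.1421]
tcp_rot: [2.301, 2.138, 0.0]
wrist_force: [0.2, -0.1, 0.0]
finger_gap: 0.191
grasp_force: 58.7
```

Emit:
play_rows(commands=[[0,0,0.0005,0,-1],[0,0,0.0005,0,-1],[0,0,0.0005,0,-1],[0,0,0,0,-1],[0,0,0,0,-1],[0,0,0,0,-1],[0,0,0,0,-1],[0,0,0,0,-1],[0,0,0,0,-1],[0,0,0,0,-1]], force=30)

```text
clock: 10.5
tool_pos: [0.4624, -0.0239, 0.1405]
tcp_rot: [2.301, 2.138, -0.0]
wrist_force: [-0.1, 0.2, -0.1]
finger_gap: 0.193
grasp_force: 58.7
```

Emit:
play_rows(commands=[[0,0,0.0004,0,-1],[0,0,0.0004,0,-1],[0,0,0.0004,0,-1],[0,0,0.0003,0,-1],[0,0,0,0,-1],[0,0,0,0,-1],[0,0,0,0,-1],[0,0,0,0,-1],[0,0,0,0,-1],[0,0,0,0,-1]])

```text
clock: 11.5
tool_pos: [0.4623, -0.0239, 0.139]
tcp_rot: [-2.301, -2.138, 0.0]
wrist_force: [0.0, 0.6, -1.0]
finger_gap: 0.197
grasp_force: 58.6
```

No contact 3.8 mm below the fork top, so the tip is in the upper cheek. I'll go slightly deeper and swing the fork to the lug hole.

Emit:
play_rows(commands=[[0,0,0.0006,0,-1],[0,0,0.0006,0,-1],[0,0,0.0005,0,-1],[0.0004,0.0025,0,0,-1],[0.0004,0.0025,0,0,-1],[0.0004,0.0025,0,0,-1],[0.0004,0.0025,0,0,-1],[0,0,0,0,-1],[0,0,0,0,-1],[0,0,0,0,-1]])

```text
clock: 12.5
tool_pos: [0.4725, -0.023, 0.1373]
tcp_rot: [2.301, 2.138, 0.0]
wrist_force: [0.4, -0.6, -1.0]
finger_gap: 0.194
grasp_force: 58.5
```

Run:
```python
from h import *
im=imaging.get_image("scene")[:,:,::-1]; a=cv2.imread("pics/scene0.png")
s=sensors.get_state(); print(s["tool_pos"],s["wrist_force"],s["moment"],s["grasp_force"])
f=lambda i:cv2.resize(i[140:230,265:331],(400,545),interpolation=2)
cv2.imwrite("pics/p5.png",np.hstack([f(a),f(im)]))
```

```text
[ 0.4725 -0.023   0.1374] [ 0.4934 -0.5083 -1.1973] [-0.1399 -0.1251 -0.0212] 58.507792353630066
```

View pics/p5.png

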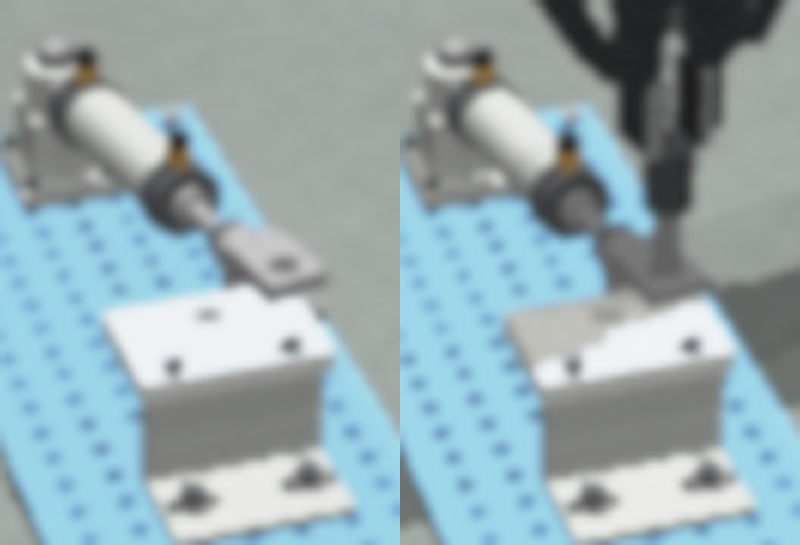

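The right-hand crop shows the pin in the fork's eye at ≈(309,186) and the fork following it. The lug hole is still visible at ≈(299.2,192). I'll continue to the hole.

Emit:
play_rows(commands=[[0.0006,0.004,0,0,-1],[0.0006,0.004,0,0,-1],[0.0006,0.004,0,0,-1],[0.0006,0.004,0,0,-1],[0.0006,0.004,0,0,-1],[0.0006,0.004,0,0,-1],[0.0007,0.004,0,0,-1],[0.0007,0.0042,0,0,-1],[0,0,0,0,-1],[0,0,0,0,-1]])

```text
clock: 13.55
tool_pos: [0.5051, -0.0205, 0.1373]
tcp_rot: [2.301, 2.138, -0.0]
wrist_force: [1.5, -1.8, -0.3]
finger_gap: 0.192
grasp_force: 58.1
```

Emit:
play_rows(commands=[[0,0,0.0005,0,-1],[0,0,0.0005,0,-1],[0,0,0.0005,0,-1],[0,0,0.0005,0,-1],[0,0,0.0005,0,-1],[0,0,0.0005,0,-1],[0,0,0.0005,0,-1],[0,0,0,0,-1],[0,0,0,0,-1],[0,0,0,0,-1]])

```text
clock: 14.55
tool_pos: [0.5049, -0.0204, 0.1338]
tcp_rot: [-2.302, -2.138, 0.0]
wrist_force: [-0.5, -0.7, -0.4]
finger_gap: 0.193
grasp_force: 58.1
```

Emit:
play_rows(commands=[[0,0,0.0004,0,-1],[0,0,0.0004,0,-1],[0,0,0.0004,0,-1],[0,0,0,0,-1],[0,0,0,0,-1],[0,0,0,0,-1],[0,0,0,0,-1],[0,0,0,0,-1],[0,0,0,0,-1],[0,0,0,0,-1]])

```text
clock: 15.55
tool_pos: [0.5055, -0.0202, 0.1331]
tcp_rot: [2.301, 2.138, 0.002]
wrist_force: [-1.5, -0.3, 10.6]
finger_gap: 0.193
grasp_force: 60.0
```

Emit:
play_rows(commands=[[0,0,0.0004,0,-1],[0,0,0.0004,0,-1],[0,0,0.0002,0,-1],[0,0,0,0,-1],[0,0,0,0,-1],[0,0,0,0,-1],[0,0,0,0,-1],[0,0,0,0,-1],[0,0,0,0,-1],[0,0,0,0,-1]])

```text
clock: 16.55
tool_pos: [0.5061, -0.02, 0.1327]
tcp_rot: [2.301, 2.138, 0.004]
wrist_force: [-2.1, -0.0, 20.3]
finger_gap: 0.193
grasp_force: 61.8
```

Run:
```python
from h import *
for i in range(3):
    s=sensors.get_state(); print(s["tool_pos"],s["wrist_force"],s["moment"])
    imaging.get_image("top")
```

```text
[ 0.5061 -0.02    0.1327] [-2.11   -0.0455 20.3263] [ 0.1437  0.6785 -0.0197]
[ 0.5062 -0.02    0.1327] [-2.3131  0.9637 20.1813] [ 0.1057  0.6101 -0.0433]
[ 0.5061 -0.02    0.1327] [-1.6186  1.4247 20.1168] [ 0.0883  0.6213 -0.0044]
```

Emit:
play_rows(commands=[[0,0,-0.0012,0,-1],[0,0,0,0,-1],[0,0,0,0,-1],[0,0,0,0,-1],[0,0,0,0,-1],[0,0,0,0,-1],[0,0,0,0,-1],[0,0,0,0,-1],[0,0,0,0,-1],[0,0,0,0,-1]])

```text
clock: 17.7
tool_pos: [0.5054, -0.0202, 0.1332]
tcp_rot: [2.301, 2.138, 0.001]
wrist_force: [-1.3, -0.2, 8.2]
finger_gap: 0.197
grasp_force: 59.9
```

Run:
```python
from h import *
s=sensors.get_state(); print(s["tool_pos"],s["wrist_force"],s["moment"])
```

```text
[ 0.5054 -0.0202  0.1332] [-1.2909 -0.2241  8.2086] [-0.1526  0.1738  0.0181]
```

Contact with the lug top, not in the hole yet. I'll keep a light press of about 8 N and sweep along the rig's −y.

Emit:
play_rows(commands=[[-0.0001,0.0005,0,0,-1],[-0.0001,0.0005,0,0,-1],[-0.0001,0.0005,0,0,-1],[-0.0001,0.0005,0,0,-1],[-0.0001,0.0005,0,0,-1],[0,0,0,0,-1],[0,0,0,0,-1],[0,0,0,0,-1],[0,0,0,0,-1],[0,0,0,0,-1]])

```text
clock: 18.7
tool_pos: [0.5074, -0.0209, 0.1331]
tcp_rot: [-2.301, -2.138, -0.0]
wrist_force: [-3.4, 0.2, 11.6]
finger_gap: 0.193
grasp_force: 59.2
```

Emit:
play_rows(commands=[[0.0002,-0.001,0,0,-1],[0.0002,-0.001,0,0,-1],[0.0001,-0.0005,0,0,-1],[0.0001,-0.0005,0,0,-1],[0.0001,-0.0005,0,0,-1],[0.0001,-0.0005,0,0,-1],[0.0001,-0.0005,0,0,-1],[0,0,0,0,-1],[0,0,0,0,-1],[0,0,0,0,-1]])

```text
clock: 19.7
tool_pos: [0.5038, -0.0198, 0.1332]
tcp_rot: [2.301, 2.138, 0.002]
wrist_force: [2.1, -1.7, 6.9]
finger_gap: 0.195
grasp_force: 59.6
```

Emit:
play_rows(commands=[[-0.0005,-0.0001,0,0,-1],[-0.0005,-0.0001,0,0,-1],[-0.0005,-0.0001,0,0,-1],[-0.0001,0.0005,0,0,-1],[-0.0001,0.0005,0,0,-1],[-0.0001,0.0005,0,0,-1],[-0.0001,0.0005,0,0,-1],[-0.0001,0.0005,0,0,-1],[0,0,0,0,-1],[0,0,0,0,-1]])

```text
clock: 20.7
tool_pos: [0.5055, -0.0218, 0.1333]
tcp_rot: [2.301, 2.138, 0.002]
wrist_force: [-1.0, 0.5, 10.6]
finger_gap: 0.194
grasp_force: 60.4
```

Emit:
play_rows(commands=[[0.0007,0.0001,0,0,-1],[0.0007,0.0001,0,0,-1],[0.0007,0.0002,0,0,-1],[0.0007,0.0002,0,0,-1],[0.0001,-0.0005,0,0,-1],[0.0001,-0.0005,0,0,-1],[0.0001,-0.0005,0,0,-1],[0.0001,-0.0005,0,0,-1],[0.0001,-0.0005,0,0,-1],[0,0,0,0,-1]])

```text
clock: 21.7
tool_pos: [0.504, -0.0185, 0.1331]
tcp_rot: [2.301, 2.138, 0.002]
wrist_force: [0.4, -1.3, 5.0]
finger_gap: 0.195
grasp_force: 59.1
```

Run:
```python
from h import *
t=cv2.imread("pics/top0.png").astype(float); s=cv2.imread("pics/scene0.png").astype(float)
def cen(n,im,u,v,r,z):
    u,v=int(round(u)),int(round(v)); p=im[v-r:v+r+1,u-r:u+r+1]; g=p[:,:,2]  # red channel: hole darker
    bg=np.median(np.r_[g[0],g[-1],g[:,0],g[:,-1]]); w=np.clip(bg-g-8,0,None); yy,xx=np.mgrid[v-r:v+r+1,u-r:u+r+1]
    c=(w*xx).sum()/w.sum(),(w*yy).sum()/w.sum(); print(n,np.array(c),at(n,*c,z)[:2]); print(g.astype(int)); return at(n,*c,z)[:2]
h1=cen("top",t,332,256.7,4,.067); e1=cen("top",t,334.7,276,3,.076)
h2=cen("scene",s,299.2,192,3,.067); e2=cen("scene",s,311.8,183.4,3,.076)
ax=np.array([.2579,.9662]); ay=np.array([-.9662,.2579])
for d in(h1-e1,h2-e2): print(d@ax,d@ay)
```

```text
top [331.6578 256.4096] [ 0.5051 -0.0218]
[[176 173 167 159 157 163 171 174 176]
 [172 162 148 136 133 140 156 170 176]
 [163 140 125 118 117 121 138 163 173]
 [159 130 114 114 114 115 127 155 171]
 [164 138 119 115 115 116 128 154 170]
 [168 152 130 120 119 125 142 161 172]
 [173 164 149 137 136 145 159 170 174]
 [175 172 167 161 160 164 171 174 174]
 [176 175 174 173 173 174 175 176 173]]
top [336.0405 275.9351] [ 0.4626 -0.0285]
[[152 155 150 130 124 139 151]
 [158 165 156 127 110 126 144]
 [161 168 155 126 102 111 135]
 [154 160 148 124 102 104 131]
 [141 142 136 119 104 111 136]
 [138 134 128 120 116 128 145]
 [149 144 138 134 137 145 152]]
scene [298.8155 191.4583] [ 0.5049 -0.019 ]
[[224 224 225 229 233 235 236]
 [235 229 222 220 224 232 237]
 [231 215 193 184 195 219 234]
 [229 209 187 181 192 219 234]
 [235 228 221 219 223 232 237]
 [239 237 237 236 237 238 239]
 [239 239 239 239 239 239 239]]
scene [312.1396 184.0183] [ 0.4634 -0.0183]
[[200 199 200 198 192 182 172]
 [197 194 191 191 192 189 182]
 [185 170 162 163 172 186 191]
 [169 143 130 131 149 179 196]
 [172 154 145 145 157 180 192]
 [184 179 174 171 170 172 170]
 [174 179 174 165 153 143 135]]
0.017413235248928127 -0.039321669715998334
0.009981313237450566 -0.04028251753803443
```

Emit:
play_rows(commands=[[-0.0003,-0.0001,0.0003,0,-1],[-0.0003,-0.0001,0,0,-1],[0.0001,-0.0005,0,0,-1],[0.0001,-0.0005,0,0,-1],[0.0001,-0.0005,0,0,-1],[0.0001,-0.0005,0,0,-1],[0.0001,-0.0005,0,0,-1],[0.0001,-0.0005,0,0,-1],[0,0,0,0,-1],[0,0,0,0,-1]])

```text
clock: 22.7
tool_pos: [0.5015, -0.0182, 0.1331]
tcp_rot: [2.3, 2.137, 0.003]
wrist_force: [3.1, -0.9, 5.4]
finger_gap: 0.198
grasp_force: 58.5
```

Run:
```python
from h import *
im=imaging.get_image("scene")[:,:,::-1]; tp=imaging.get_image("top")[:,:,::-1]
s=sensors.get_state(); print(s["clock"],s["tool_pos"],s["wrist_force"],s["moment"],s["grasp_force"],R if 0 else s["tcp_rot"])
p=s["tool_pos"]
for dz in(.0052,-.0268,-.0578,-.0668): print(dz,proj("scene",p+[0,0,dz]))
f=cv2.resize(im[130:220,270:345],(500,600),interpolation=cv2.INTER_CUBIC).astype(float); f=np.clip(f*1.6,0,255)
g=cv2.resize(tp[225:315,295:340],(300,600),interpolation=cv2.INTER_CUBIC)
cv2.imwrite("pics/p6.png",np.hstack([f.astype(np.uint8),g]))
```

```text
22.8 [ 0.5015 -0.0183  0.1331] [ 3.6197 -1.9551  6.2632] [-0.3771 -1.0258  0.0333] 58.56491267681122 [2.3001 2.1373 0.0031]
0.0052 [300.2244 167.8523]
-0.0268 [300.1428 178.5294]
-0.0578 [300.0661 188.5619]
-0.0668 [300.0443 191.4192]
```

View pics/p6.png

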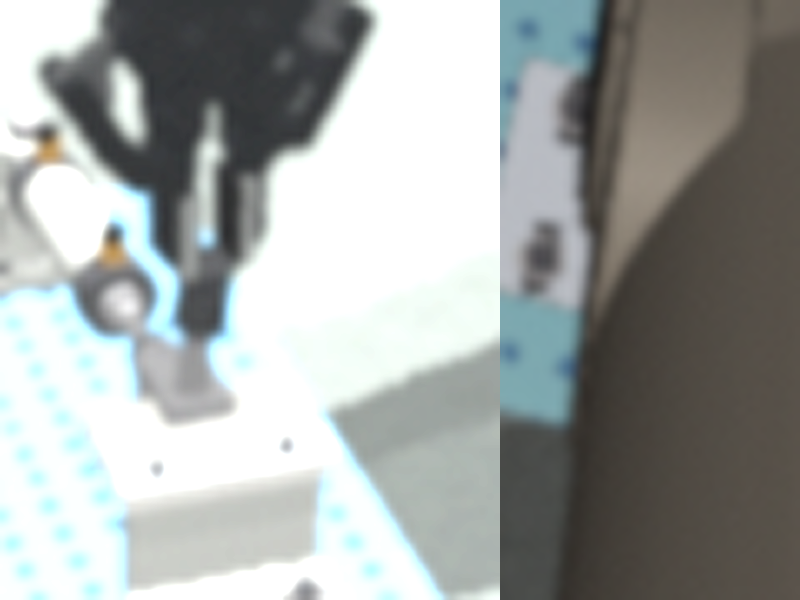

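The crop shows the shank entering the fork at ≈(299,187.7), leaning slightly as if the tip were caught. The side force (3.6 N against 6 N down) says the same. I'll ease the hand back toward the tip and press a little.

Emit:
play_rows(commands=[[-0.0003,0.0005,0,0,-1],[-0.0003,0.0006,0,0,-1],[0,0,0.0003,0,-1],[0,0,0.0003,0,-1],[0,0,0.0002,0,-1],[0,0,0,0,-1],[0,0,0,0,-1],[0,0,0,0,-1],[0,0,0,0,-1],[0,0,0,0,-1]])

```text
clock: 23.8
tool_pos: [0.5029, -0.0187, 0.1327]
tcp_rot: [2.3, 2.138, 0.004]
wrist_force: [0.9, 0.0, 15.3]
finger_gap: 0.19
grasp_force: 61.3
```

Run:
```python
from h import *
s=sensors.get_state(); print(s["tool_pos"],s["wrist_force"],s["moment"])
```

```text
[ 0.5029 -0.0187  0.1327] [ 0.8701  0.0097 15.3264] [-0.1087 -0.3699  0.0187]
```

Emit:
play_rows(commands=[[0,0,-0.0005,0,-1],[-0.0005,-0.0001,0,0,-1],[-0.0005,-0.0001,0,0,-1],[-0.0005,-0.0001,0,0,-1],[-0.0005,-0.0001,0,0,-1],[-0.0005,-0.0001,0,0,-1],[-0.0005,-0.0001,0,0,-1],[-0.0005,-0.0001,0,0,-1],[0,0,0,0,-1],[0,0,0,0,-1]])

```text
clock: 24.8
tool_pos: [0.5021, -0.0222, 0.1332]
tcp_rot: [2.3, 2.137, 0.005]
wrist_force: [3.8, 0.5, 13.4]
finger_gap: 0.192
grasp_force: 61.2
```

Run:
```python
from h import *
s=sensors.get_state(); print(s["tool_pos"],s["wrist_force"],s["moment"])
S=np.array([.5051,-.0203]);d=s["tool_pos"][:2]-S;print(d@[.2579,.9662],d@[-.9662,.2579])
# predicted fork front corners for eye at start and now
def corners(eye,ang):
    a=np.radians(75.06)+ang; f=np.array([np.cos(a),np.sin(a)]); l=np.array([-f[1],f[0]])
    return [proj("scene",[*(eye+14e-3*f+k*14e-3*l),.076]) for k in(-1,1)]
print(proj("scene",[.4624,-.0239,.076]),corners(np.array([.4624,-.0239]),.212)); print(proj("scene",[.5015,-.0183,.076]),corners(np.array([.5015,-.0183]),.03)); print(proj("scene",[*S,.067]))
```

```text
[ 0.5021 -0.0222  0.1332] [ 3.8273  0.488  13.371 ] [-0.0857 -0.8627  0.045 ]
-0.00264556840081026 0.0023916216825995026
[311.2608 182.9306] [array([309.4934, 186.9012]), array([318.5554, 183.979 ])]
[300.0802 188.332 ] [array([296.8333, 192.1655]), array([306.9941, 190.1411])]
[298.4915 191.2486]
```

Sideways compliance (pin tilting in the pads, plus friction) makes the tip lag during sweeps, so I'll hop instead: lift clear, reposition, press.

Emit:
play_rows(commands=[[0,0,-0.001,0,-1],[0,0,-0.0015,0,-1],[0.0007,0.0012,0,0,-1],[0.0008,0.0012,0,0,-1],[0.0007,0.0013,0,0,-1],[0,0,0,0,-1],[0,0,0,0,-1],[0,0,0,0,-1],[0,0,0,0,-1],[0,0,0,0,-1]])

```text
clock: 25.8
tool_pos: [0.5041, -0.0206, 0.1347]
tcp_rot: [-2.302, -2.138, 0.0]
wrist_force: [-0.1, -1.0, -1.5]
finger_gap: 0.194
grasp_force: 58.0
```

Run:
```python
from h import *
s=sensors.get_state(); print(s["tool_pos"],s["wrist_force"],s["moment"])
S=np.array([.5051,-.0203]);d=s["tool_pos"][:2]-S;print(d@[.2579,.9662],d@[-.9662,.2579])
p=s["tool_pos"]; im=imaging.get_image("scene").astype(int)
for z in(.125,.115,.105,.1,.095,.09,.085,.08,.076):
    u,v=proj("scene",[*p[:2],z]); print(z,round(u,1),im[int(round(v)),int(u)-9:int(u)+12].sum(1)//3)
```

```text
[ 0.5041 -0.0206  0.1347] [-0.1363 -0.9717 -1.4503] [-0.3763 -0.0778  0.034 ]
-0.0005166230999675034 0.0009196654250709147
0.125 298.9 [ 99  79  70  92 135 149 119  76  56  51  50  49  49  75 134 183 194 182
 172 170 169]
0.115 298.9 [141 122  99 104 139 144 106  64  49  51  52  52  52  83 144 187 202 205
 203 190 174]
0.105 298.8 [114 116 119 136 149 143 129 103  74  61  58  68  98 134 165 185 195 202
 204 206 203]
0.1 298.8 [133 113 105 112 120 128 135 123  95  78  76  94 135 165 170 175 189 200
 203 205 206]
0.095 298.8 [151 114 111 118 116 116 117 112 102  97 101 122 166 193 198 197 197 198
 200 202 204]
0.09 298.8 [155 119 115 119 120 120 117 108  98  97  98 107 138 177 197 196 184 174
 184 197 202]
0.085 298.8 [167 124 109 115 119 119 117 107  98  97  97 101 123 161 188 197 193 189
 192 199 200]
0.08 298.8 [182 141 106 103 113 117 115 105  98  97  98 100 111 126 146 171 186 189
 186 184 182]
0.076 298.8 [186 149 112 102 107 113 114 107 101 101 102 104 112 120 129 148 166 173
 173 175 178]
```

Emit:
play_rows(commands=[[0,0,0.0008,0,-1],[0,0,0.0005,0,-1],[0,0,0.0003,0,-1],[0,0,0.0003,0,-1],[0,0,0.0003,0,-1],[0,0,0.0003,0,-1],[0,0,0,0,-1],[0,0,0,0,-1],[0,0,0,0,-1],[0,0,0,0,-1]])

```text
clock: 26.85
tool_pos: [0.505, -0.0203, 0.133]
tcp_rot: [2.301, 2.138, 0.002]
wrist_force: [-1.4, -0.2, 13.7]
finger_gap: 0.195
grasp_force: 60.9
```

Run:
```python
from h import *
s=sensors.get_state(); print(s["tool_pos"],s["wrist_force"],s["moment"])
```

```text
[ 0.505  -0.0203  0.133 ] [-1.4108 -0.2034 13.7126] [-0.0406  0.4514  0.0328]
```

Emit:
play_rows(commands=[[0,0,-0.001,0,-1],[0,0,-0.0012,0,-1],[0.0002,-0.0008,0,0,-1],[0.0001,-0.0009,0,0,-1],[0,0,0.0009,0,-1],[0,0,0.0005,0,-1],[0,0,0.0004,0,-1],[0,0,0.0004,0,-1],[0,0,0,0,-1],[0,0,0,0,-1]])

```text
clock: 27.85
tool_pos: [0.5033, -0.0199, 0.133]
tcp_rot: [2.301, 2.138, 0.002]
wrist_force: [-1.9, 0.3, 16.0]
finger_gap: 0.197
grasp_force: 61.1
```

Emit:
play_rows(commands=[[0,0,-0.001,0,-1],[0,0,-0.0012,0,-1],[0.0009,0.0002,0,0,-1],[0.0009,0.0001,0,0,-1],[0,0,0.0009,0,-1],[0,0,0.0005,0,-1],[0,0,0.0004,0,-1],[0,0,0.0004,0,-1],[0,0,0,0,-1],[0,0,0,0,-1]])

```text
clock: 28.85
tool_pos: [0.5037, -0.0181, 0.1328]
tcp_rot: [2.301, 2.138, 0.002]
wrist_force: [-2.1, -0.2, 12.8]
finger_gap: 0.192
grasp_force: 60.5
```

Emit:
play_rows(commands=[[0,0,-0.001,0,-1],[0,0,-0.0012,0,-1],[0.0009,0.0002,0,0,-1],[0.0009,0.0001,0,0,-1],[0,0,0.0009,0,-1],[0,0,0.0005,0,-1],[0,0,0.0004,0,-1],[0,0,0.0004,0,-1],[0,0,0,0,-1],[0,0,0,0,-1]])

```text
clock: 29.85
tool_pos: [0.5038, -0.0165, 0.1326]
tcp_rot: [2.301, 2.138, 0.001]
wrist_force: [-1.3, -0.7, 8.8]
finger_gap: 0.192
grasp_force: 59.8
```

Emit:
play_rows(commands=[[0,0,-0.001,0,-1],[0,0,-0.0012,0,-1],[0.0008,0.0002,0,0,-1],[0.0008,0.0001,0,0,-1],[0,0,0.0009,0,-1],[0,0,0.0005,0,-1],[0,0,0.0004,0,-1],[0,0,0.0004,0,-1],[0,0,0,0,-1],[0,0,0,0,-1]])

```text
clock: 30.85
tool_pos: [0.5038, -0.015, 0.1322]
tcp_rot: [2.301, 2.138, 0.0]
wrist_force: [1.2, -1.5, 1.9]
finger_gap: 0.192
grasp_force: 58.6
```

Run:
```python
from h import *
s=sensors.get_state(); print(s["tool_pos"],s["wrist_force"],s["moment"])
S=np.array([.5051,-.0203]);d=s["tool_pos"][:2]-S;print(d@[.2579,.9662],d@[-.9662,.2579])
p=s["tool_pos"]; im=imaging.get_image("scene").astype(int)
cv2.imwrite("pics/x7.png",im[:,:,::-1])
for z in(.12,.105,.095,.09,.085,.08):
    u,v=proj("scene",[*p[:2],z]); print(z,round(u,1),int(u)-9,im[int(round(v)),int(u)-9:int(u)+12].sum(1)//3)
```

```text
[ 0.5038 -0.015   0.1322] [ 1.1602 -1.5344  1.8663] [-0.4159 -0.1846  0.0394]
0.004801176967267777 0.00260547989594511
0.12 300.1 291 [104  84 111 160 172 134  76  50  49  49  49  50  65 116 174 199 197 182
 172 170 170]
0.105 300.1 291 [116 120 139 152 145 119  83  60  53  51  52  64  92 139 182 200 203 205
 206 198 178]
0.095 300.1 291 [106 114 121 119 118 117 109  98  94  95 112 158 191 196 189 182 188 198
 202 204 204]
0.09 300.1 291 [118 113 119 120 120 118 109  99  97  98 106 135 172 191 192 189 192 200
 201 201 202]
0.085 300.1 291 [127 109 114 119 120 117 109  98  97  98 102 120 150 181 195 197 196 196
 195 193 193]
0.08 300.0 291 [144 111 105 112 117 115 107  99  98  98 100 109 121 136 154 167 172 173
 173 172 172][ WARN:0@0.936] global loadsave.cpp:1063 imwrite_ Unsupported depth image for selected encoder is fallbacked to CV_8U.
```

Vertical force fell to about 2 N at the commanded depth, so the tip has found the hole. I'll go deeper carefully.

Emit:
play_rows(commands=[[0,0,0.0004,0,-1],[0,0,0.0004,0,-1],[0,0,0.0004,0,-1],[0,0,0.0003,0,-1],[0,0,0,0,-1],[0,0,0,0,-1],[0,0,0,0,-1],[0,0,0,0,-1],[0,0,0,0,-1],[0,0,0,0,-1]])

```text
clock: 31.9
tool_pos: [0.5037, -0.015, 0.1307]
tcp_rot: [2.301, 2.138, -0.0]
wrist_force: [2.2, -2.3, -0.1]
finger_gap: 0.192
grasp_force: 58.4
```

Emit:
play_rows(commands=[[-0.0005,0.0004,0,0,-1],[0,0,0.0007,0,-1],[0,0,0.0007,0,-1],[0,0,0.0007,0,-1],[0,0,0.0007,0,-1],[0,0,0.0007,0,-1],[0,0,0.0007,0,-1],[0,0,0.0008,0,-1],[0,0,0,0,-1],[0,0,0,0,-1]])

```text
clock: 32.9
tool_pos: [0.504, -0.0155, 0.1256]
tcp_rot: [-2.301, -2.138, 0.0]
wrist_force: [0.9, -2.7, -1.3]
finger_gap: 0.19
grasp_force: 58.1
```

Emit:
play_rows(commands=[[-0.0007,0.0002,0,0,-1],[0,0,0.0005,0,-1],[0,0,0.0005,0,-1],[0,0,0.0005,0,-1],[0,0,0.0005,0,-1],[0,0,0.0005,0,-1],[0,0,0.0004,0,-1],[0,0,0.0004,0,-1],[0,0,0.0003,0,-1],[0,0,0,0,-1]])

```text
clock: 33.9
tool_pos: [0.5043, -0.0162, 0.1221]
tcp_rot: [2.301, 2.138, -0.0]
wrist_force: [0.5, -2.7, 0.2]
finger_gap: 0.195
grasp_force: 58.6
```

Emit:
play_rows(commands=[[-0.0007,0.0001,0,0,-1],[0,0,0.0004,0,-1],[0,0,0.0004,0,-1],[0,0,0.0004,0,-1],[0,0,0.0004,0,-1],[0,0,0.0004,0,-1],[0,0,0,0,-1],[0,0,0,0,-1],[0,0,0,0,-1],[0,0,0,0,-1]])

```text
clock: 34.9
tool_pos: [0.5043, -0.0169, 0.1201]
tcp_rot: [2.301, 2.138, -0.0]
wrist_force: [-0.5, -1.1, -0.4]
finger_gap: 0.193
grasp_force: 58.5
```

Emit:
play_rows(commands=[[-0.0003,0,0.0005,0,-1],[0,0,0.0006,0,-1],[0,0,0.0006,0,-1],[0,0,0.0006,0,-1],[0,0,0.0006,0,-1],[0,0,0.0006,0,-1],[0,0,0.0005,0,-1],[0,0,0,0,-1],[0,0,0,0,-1],[0,0,0,0,-1]])

```text
clock: 35.9
tool_pos: [0.5044, -0.0174, 0.1162]
tcp_rot: [2.301, 2.138, 0.0]
wrist_force: [-0.0, -3.0, 5.6]
finger_gap: 0.197
grasp_force: 59.6
```

Emit:
play_rows(commands=[[-0.0005,0,0,0,-1],[-0.0005,0,0,0,-1],[0,0,0.0004,0,-1],[0,0,0.0004,0,-1],[0,0,0.0004,0,-1],[0,0,0.0003,0,-1],[0,0,0,0,-1],[0,0,0,0,-1],[0,0,0,0,-1],[0,0,0,0,-1]])

```text
clock: 36.9
tool_pos: [0.5042, -0.0182, 0.1146]
tcp_rot: [2.301, 2.138, -0.0]
wrist_force: [1.8, -1.8, 2.1]
finger_gap: 0.192
grasp_force: 59.0
```

Emit:
play_rows(commands=[[-0.0006,0.0004,0,0,-1],[0,0,0.0006,0,-1],[0,0,0.0006,0,-1],[0,0,0.0006,0,-1],[0,0,0.0006,0,-1],[0,0,0.0006,0,-1],[0,0,0.0006,0,-1],[0,0,0.0006,0,-1],[0,0,0,0,-1],[0,0,0,0,-1]])

```text
clock: 37.9
tool_pos: [0.5045, -0.0189, 0.1104]
tcp_rot: [-2.301, -2.138, 0.0]
wrist_force: [0.2, -1.8, -0.2]
finger_gap: 0.19
grasp_force: 58.6
```

Emit:
play_rows(commands=[[-0.0005,0.0001,0,0,-1],[0,0,0.0007,0,-1],[0,0,0.0007,0,-1],[0,0,0.0007,0,-1],[0,0,0.0007,0,-1],[0,0,0.0007,0,-1],[0,0,0.0007,0,-1],[0,0,0.0007,0,-1],[0,0,0,0,-1],[0,0,0,0,-1]])

```text
clock: 38.9
tool_pos: [0.5046, -0.0194, 0.1054]
tcp_rot: [-2.302, -2.138, 0.0]
wrist_force: [0.5, -0.8, -1.2]
finger_gap: 0.193
grasp_force: 58.4
```

Emit:
play_rows(commands=[[0,0,0.0005,0,-1],[0,0,0.0005,0,-1],[0,0,0.0005,0,-1],[0,0,0.0004,0,-1],[0,0,0.0004,0,-1],[0,0,0.0004,0,-1],[0,0,0.0003,0,-1],[0,0,0,0,-1],[0,0,0,0,-1],[0,0,0,0,-1]])

```text
clock: 39.9
tool_pos: [0.5049, -0.0196, 0.1028]
tcp_rot: [2.301, 2.138, 0.001]
wrist_force: [-1.2, -1.7, 7.8]
finger_gap: 0.189
grasp_force: 60.5
```

The knob is seated, with 7.8 N at the expected height. I'll press slightly, release and retreat.

Emit:
play_rows(commands=[[0,0,0.0003,0,-1],[0,0,0.0002,0,-1],[0,0,0,0,-1],[0,0,0,0,-0.4],[0,0,0,0,-0.2],[0,0,0,0,0],[0,0,0,0,0.2],[0,0,0,0,0.2],[0,0,0,0,0.2],[0,0,0,0,0.2]])

```text
clock: 40.9
tool_pos: [0.5046, -0.0194, 0.102]
tcp_rot: [2.301, 2.138, -0.0]
wrist_force: [0.1, -1.0, -0.1]
finger_gap: 0.601
grasp_force: 0.0
```

Emit:
play_rows(commands=[[0,0,-0.01,0,0.2],[0,0,-0.02,0,0.2],[0,0,-0.02,0,0.2],[0,0,-0.03,0,0.2],[0.03,0,-0.03,0,0.2],[0.04,0,-0.03,0,0.2],[0.04,0,-0.02,0,0.2],[0.04,0,0,0,0.2],[0.04,0,0,0,0.2],[0.04,0,0,0,0.2]])

```text
clock: 41.9
tool_pos: [0.5214, 0.2116, 0.2631]
tcp_rot: [-2.302, -2.138, -0.002]
wrist_force: [-0.4, -1.1, 0.6]
finger_gap: 0.6
grasp_force: 0.0
```

Run:
```python
from h import *
s=sensors.get_state(); print(s["clock"],s["tool_pos"],s["finger_gap"])
# knob top disc, home: z=.108 over the eye; dark-blob centroid in both views
for n in("scene","top"):
    im=imaging.get_image(n)[:,:,::-1]; cv2.imwrite(f"pics/end_{n}.png",im)
    e=proj(n,[.5046,-.0194,.108]); b=proj(n,[.5046,-.0194,.076]); x0,y0=int(min(e[0],b[0]))-10,int(min(e[1],b[1]))-10
    g=im[y0:y0+36,x0:x0+30].sum(2)//3; m=(g<85).astype(np.uint8); k,l,st,ce=cv2.connectedComponentsWithStats(m)
    print(n,"exp top",e,"exp base",b,[(ce[i]+[x0,y0],st[i]+[x0,y0,0,0,0]) for i in range(1,k) if st[i,4]>10])
```

```text
41.9 [0.5214 0.2116 0.2631] 0.5999616209565763
scene exp top [298.9157 178.1226] exp base [298.8552 188.4924] [(array([298.5818, 184.8   ]), array([296, 181,   7,   9,  55]))]
top exp top [332.0744 254.8712] exp base [330.875  256.2791] [(array([332.2   , 255.3714]), array([328, 251,   9,  10,  70]))]
```

```bash
python3 -c "
from cell import order
print(order.job_done())"
```

```text
the job is handed in; nothing more can be done
None
```

The clevis pin went down through the fork and lug until its knob sat on the fork. I then let go and handed the job in at about 42 s; no verdict came back. The highest wrist force I read on any move was about 20 N. The final camera check put the knob at its expected place over the hole.

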